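# Slide the pepper grinder into the gap in the row

### The job

Push the tall pepper grinder across the worktop into the gap between the lidded canister and the food jar with the white lid, so that it stands upright about midway between them and in line with them, touching neither. Push it low on its body with the fingertips so that it slides without tipping: do not lift it off the worktop and do not push on its black cap. Leave the canister, the jar and the small spice jar where they are.

Things in the scene. Friction and masses are not known exactly. Their poses are not given: they have to be found in the camera images.
- grinder: tall pepper grinder: round clear body of peppercorns with a paper band, 56 mm in diameter, from the worktop to 126 mm up, topped by a black cap up to 185 mm. Loose, about 0.32 kg (varies 20 %). Pushed more than about 40 mm above the worktop it may tip (friction 0.5 to 0.7). Origin: centre of its underside, z up. It stands to the right of the row
- grinder_cap: the black cap of the pepper grinder, 56 mm in diameter, from 126 to 185 mm above the worktop; it turns about the grinder's upright axis. The origin is on that axis at 128 mm above the underside. Not to be pushed
- canister: white lidded canister with a wooden lid, 87 mm in diameter, 100 mm tall including the lid's knob, loose, the end of the row nearer to the robot. The origin is the centre of its underside; its y axis runs along the row, away from the gap, its x axis crosses the row and points to the robot's left, away from the grinder. Leave it alone
- jar: food jar with a white lid, 58 x 62 mm and 99 mm tall, loose, the far end of the row, its centre 210 mm from the canister's centre along the canister's -y axis. The origin is the centre of its underside. Leave it alone
- spice: small round spice jar with a red lid, 45 mm in diameter, 106 mm tall, loose, standing on the far side of the row as seen from the grinder, 110 to 140 mm behind the line of the row. The origin is the centre of its underside. Leave it alone
- gap (a point): point on the worktop in the middle of the free gap, on the line from the canister's centre to the jar's centre, 111 mm from the canister's centre; the gap is about 137 mm wide. Axes as the canister's. The worktop here lies at z = -0.0055 (5.5 mm below the top of the range beside it), smooth and bare between grinder and gap
Things that resemble listed ones, but are neither listed nor needed, are in the scene too. What is meant by the grinder is not purple, and is the smaller of those in its own colour.

How it is judged:
At the end, for the whole second after the job is handed in: The grinder stands upright (within 0.05 rad), at rest on the worktop, its centre within 16 mm of the line of the row and within 22 mm of the middle of the gap along the row; canister, jar and spice jar are within 12 mm of where they stood (x of grinder in the frame of gap between -0.016 and 0.016 m and y of grinder in the frame of gap between -0.022 and 0.022 m and angle between grinder's own z axis and vertical below 0.05 rad and height (world z) of grinder below 0 m and linear speed of grinder below 0.02 m/s and distance of each of canister, jar, spice from where it was at the start of the episode below 0.012 m); the robot touches nothing.
It fails at once if the grinder is tipped by more than 0.25 rad (angle between grinder's own z axis and vertical above 0.25 rad).
It fails at once if the grinder is lifted: its underside's centre rises more than 10 mm (height (world z) of grinder above 0.005 m).
It fails at once if the grinder's cap is pushed with more than 2 N (contact force between grinder_cap and the fingers above 2 N or contact force between grinder_cap and the arm above 2 N).
It fails at once if the canister, the jar or the spice jar is moved more than 12 mm (distance of any of canister, jar, spice from where it was at the start of the episode above 0.012 m).
It also fails if it takes over 35 s, if anything falls off the work surface, if the arm or the gripper's body presses on something with over 40 N, if the wrist force passes 120 N, or if a joint passes its speed limit or range.

### The arm

A 6-joint arm with a two-finger parallel gripper is mounted at the origin on a cart in front of the work surface, level with it; the furniture and walls round the work are solid. World frame = base frame: x ahead of the robot, y to its left, z up, the work surface at z = 0. Lengths are in m, angles in rad, forces in N, time in s.
With the tool pointing down it reaches from about 0.35 to 0.775 m from the base axis. Payload 5.5 kg.
Tool frame: the origin (TCP) lies midway between the tips of the shut fingers; the grasp point (between the pads) lies grasp_offset behind it (grasp_offset is the distance from the TCP to the grasp point, in m); z points along the fingers, y is the line along which they close (so a half turn about z gives the same grasp; the last joint's range is limited). The gripper opens to 85 mm and grips with 20 to 120 N. Pads are 22 mm wide; open, the fingers measure 114 mm over their backs; the gripper's body (76 mm by 85 mm) begins 54 mm behind the grasp point. The pads swing forward as they close: fully open they stand 13 mm farther back than shut.
Start: joints at [-1.278, 0.313, 0.046, 1.304, 0, 1.431], TCP at [0.241, -0.522, 0.231] pointing down, gripper open.
Joint ranges: [-2.76, 2.76], [-0.86, 1.69], [-1.03, 1.26], [-2.2, 2.34], [-1.47, 1.5], [-3.14, 3.14]. Speed limits (rad/s): [2.57, 2.57, 3.14, 3.14, 3.14, 3.14].

### API

Orientations are given as a unit quaternion [w, x, y, z].
In Python, from workcell import * gives the robot as it stands.
- The arm moves only by the tool step_arm, never from a script. Its argument "deltas" is a list of rows, each a list of 7 numbers: the shift along the world's x, y, z in mm, then the turn, a rotation vector about the world's x, y, z in degrees, then the gripper's target within -1 to 1 (fully open at 1, half-way at 0, shut at -1). A call has 1 to 5 rows; each row shifts and turns the commanded pose from where the row before left it; what a row does not reach is not made up. A row lasts 1/10 s, in which the tool goes at most 50 mm and 8.59 degrees, less where a joint would pass 70% of its speed; a pose out of reach is approached as far as the arm can. A call is refused whole if a number of a shift passes 50 or a number of a turn 8.59, either way. A call with a gripper value outside its range is refused whole. The fingers move at their own pace and stop on an object; "newtons" is the grip in N (left out, the last holds). Time passes only in rows, so rows that do not move let the fingers close. It gives the time, the measured TCP pose, the force, the opening and the grip force at its end, in the units of the state.
- get_state(): the state, without advancing time (a new reading comes with each control period).
- read_camera(name): name is "scene" or "side" or "wrist"; returns a dict with "image" (480x640x3 uint8, red, green, blue), "z_map" (480x640 float32, m along the optical axis (not along the pixel's ray), 0 where there is no reading), "K" (3x3 intrinsics, pixels), "dist_coeffs" ([k1, k2, p1, p2, k3] as OpenCV has them; the pictures are not rectified), "world_from_camera" (4x4, takes a point from camera to world coordinates). Camera axes: x right, y down, z forward; pixel columns grow to the right and rows downward; lengths in m; the calibration is good to about 2 mm. A picture is of the moment at which its call begins.
- hand_in(): hands the job in; it is judged then, once.
The state is a dict: "clock": time; "joint_pos": joint angles; "qvel": joint speeds; "tau": joint torques, N m; "tcp_pos": TCP position; "orientation": TCP orientation; "wrist_force": force on the tool from outside, world axes, zero at the start; "ft_torque": the same for the moment, N m; "finger_gap": finger opening in m; "grip_force": force on a finger pad.
Only numpy, scipy, OpenCV 4.12 (cv2) and the standard library are available. Lean on these libraries where they do the work, as an engineer would, in place of code of your own. Each camera call takes 0.05 s, during which the arm holds its last target. There are 200 camera calls.

## Working session

There is one attempt and no reset: what is moved stays moved. The work goes in short steps, Python scripts to look and compute and a tool call to move; the robot and the scene stay as the last step left them, time stands still between calls to the robot, and variables do not carry over. Pictures are saved under pics/ and viewed, at most 10 in all, crops included, and the job is handed in when it is done.

Besides the shell and the picture viewer there is one more tool, called after "Request:" by a JSON object that holds its "api" and its "payload". step_arm: Moves the arm, as the interface text tells. Its arguments: {"type":"object","properties":{"deltas":{"type":"array","items":{"type":"array","items":{"type":"number"}}},"newtons":{"type":"number"}},"required":["deltas"]}

```bash
mkdir -p pics; cat > h.py <<'E'
from workcell import *
import numpy as np, cv2, pickle
def snap(n,f):
    c=read_camera(n); cv2.imwrite(f'pics/{f}.png',c['image'][:,:,::-1]); pickle.dump(c,open(f'pics/{f}.pkl','wb')); return c
def load(f): return pickle.load(open(f'pics/{f}.pkl','rb'))
def ray(c,u,v):
    p=cv2.undistortPoints(np.array([[[u,v]]],float),c['K'],c['dist_coeffs'])[0,0]
    T=c['world_from_camera']; return T[:3,3],T[:3,:3]@np.array([p[0],p[1],1])
def atz(c,u,v,z):
    o,d=ray(c,u,v); return o+d*(z-o[2])/d[2]
def dep(c,u,v):
    o,d=ray(c,u,v); return o+d*c['z_map'][int(v),int(u)]
E
python3 - <<'E'
from h import *
for n in ('scene','side'): c=snap(n,n+'0'); print(c['world_from_camera'].round(3))
print(get_state())
E
```

```text
[[-0.991  0.082 -0.105  0.656]
 [ 0.131  0.449 -0.884  1.236]
 [-0.026 -0.89  -0.456  0.516]
 [ 0.     0.     0.     1.   ]]
[[ 1.    -0.015 -0.007  0.559]
 [-0.005 -0.693  0.721 -0.54 ]
 [-0.016 -0.72  -0.693  0.821]
 [ 0.     0.     0.     1.   ]]
{'clock': 0.1, 'joint_pos': array([-1.27757965e+00,  3.13991660e-01,  4.50947363e-02,  1.30361522e+00,
        4.37098264e-07,  1.43120422e+00]), 'qvel': array([-0.00045203, -0.00173856,  0.00254457, -0.00088931,  0.00060421,
       -0.00012645]), 'tau': array([ 2.15645348e-03, -4.81726170e+01,  2.99243045e+01,  1.27946329e-02,
       -1.66577011e-04, -1.12616101e-05]), 'tcp_pos': array([ 0.2410288 , -0.5215366 ,  0.23046118]), 'orientation': array([-8.55395360e-04,  9.76675448e-01,  2.14719198e-01, -6.56152051e-05]), 'wrist_force': array([ 0.16330725,  0.20612692, -0.32595901]), 'ft_torque': array([-0.03606553, -0.02884903, -0.02251149]), 'grip_force': 0.0, 'finger_gap': 0.08507611305850445}
```

View pics/scene0.png

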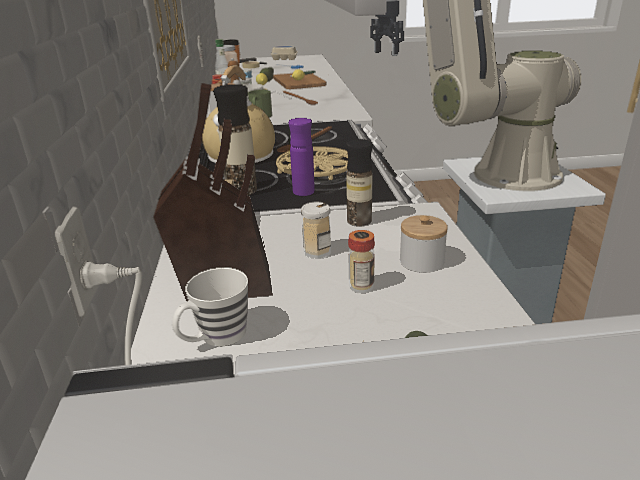

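View pics/side0.png

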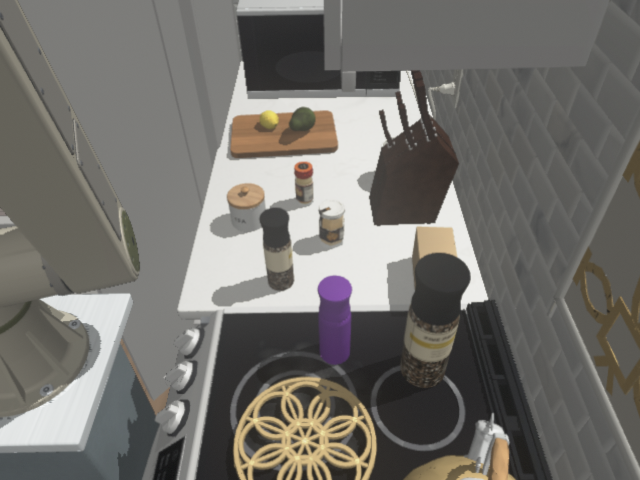

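The scene view shows the grinder at (360,190), the canister at (424,243), the jar at (317,230) and the spice jar at (362,260). In the side view they are at (278,250), (246,205), (332,222) and (304,182). The purple grinder and the large grinder on the range are decoys. Next I'll fit circles to the points from both depth maps.

```bash
cat >> h.py <<'E'
from scipy.optimize import least_squares
def cloud(c):
    v,u=np.mgrid[0:480,0:640]; z=c['z_map'].ravel()
    p=cv2.undistortPoints(np.stack([u.ravel(),v.ravel()],1).astype(float)[:,None],c['K'],c['dist_coeffs'])[:,0]
    P=np.c_[p,np.ones(len(p))]*z[:,None]; P[z==0]=np.nan
    T=c['world_from_camera']; return P@T[:3,:3].T+T[:3,3]
def fit(P,c0,r,z0,z1,m=.015):
    c0=np.array(c0,float)
    for _ in range(4):
        d=np.hypot(*(P[:,:2]-c0).T); Q=P[(d<r+m)&(d>r-m)&(P[:,2]>z0)&(P[:,2]<z1)]
        if len(Q)<20: return c0,len(Q),None
        s=least_squares(lambda c:np.hypot(*(Q[:,:2]-c).T)-r,c0,loss='soft_l1',f_scale=.002); c0=s.x
    return c0,len(Q),np.abs(s.fun).mean()
E
cat > m.py <<'E'
from h import *
S={'scene0':dict(g=(360,205),can=(424,253),jar=(317,235),sp=(362,270),purple=(302,175)),'side0':dict(g=(280,265),can=(246,212),jar=(332,230),sp=(304,185),purple=(335,330))}
R=dict(g=(.028,.01,.12),can=(.0435,.005,.07),jar=(.03,.01,.075),sp=(.0225,.01,.08),purple=(.028,.01,.1))
for n,d in S.items():
    c=load(n);P=cloud(c);o=c['world_from_camera'][:2,3]
    for k,(u,v) in d.items():
        q=dep(c,u,v);r,a,b=R[k];w=q[:2]-o;c0=q[:2]+w/np.linalg.norm(w)*r
        f=fit(P,c0,r,a,b);Q=P[np.hypot(*(P[:,:2]-f[0]).T)<r+.004]
        print(n,k,q.round(3),f[0].round(4),f[1:],'top',np.nanmax(Q[:,2]).round(3))
    u,v=(400,290) if n=='scene0' else (240,270)
    print('worktop',dep(c,u,v))
E
python3 m.py
```

```text
scene0 g [0.464 0.215 0.047] [0.4614 0.1892] (1194, np.float64(0.0013229877009678223)) top 0.181
scene0 can [0.384 0.427 0.037] [0.3743 0.3854] (1362, np.float64(0.0010464912559557296)) top 0.095
scene0 jar [0.573 0.345 0.05 ] [0.5709 0.3116] (839, np.float64(0.0014679647418436408)) top 0.096
scene0 sp [0.51  0.478 0.044] [0.5068 0.4554] (871, np.float64(0.001029941444548737)) top 0.104
scene0 purple [0.575 0.037 0.057] [0.5715 0.0072] (764, np.float64(0.0015542972515076253)) top 0.186
worktop [ 0.44085999  0.47826142 -0.00444349]
side0 g [0.467 0.163 0.072] [0.462  0.1893] (1082, np.float64(0.0010571876831071193)) top 0.182
side0 can [0.378 0.347 0.053] [0.3756 0.3886] (685, np.float64(0.0011892558173564444)) top 0.094
side0 jar [0.573 0.287 0.049] [0.5721 0.316 ] (555, np.float64(0.00152531844984885)) top 0.099
side0 sp [0.509 0.435 0.059] [0.5085 0.4563] (426, np.float64(0.0013500645687031913)) top 0.104
side0 purple [ 0.572 -0.022  0.108] [0.5721 0.0064] (896, np.float64(0.0005626488208984419)) top 0.187
worktop [ 0.37082741  0.22340321 -0.00653038]
```

Request:
{"api": "step_arm", "payload": {"deltas": [[10, 30, 15, 0, 0, 8.4, -0.2], [15, 45, 15, 0, 0, 8.4, -0.2], [15, 45, 0, 0, 0, 8.4, -0.2], [15, 45, 0, 0, 0, 8.4, -0.2], [15, 45, 0, 0, 0, 8.4, -0.2]]}}

```text
clock: 0.6
tcp_pos: [0.3112, -0.3102, 0.261]
orientation: [-0.0, 0.833, 0.553, 0.0]
wrist_force: [-0.2, -0.8, 0.4]
finger_gap: 0.0344
grip_force: 0.0
```

Request:
{"api": "step_arm", "payload": {"deltas": [[15, 45, 0, 0, 0, 8.4, -0.2], [15, 45, 0, 0, 0, 8.4, -0.2], [15, 45, 0, 0, 0, 0, -0.2], [15, 40, 0, 0, 0, 0, -0.2], [15, 30, 0, 0, 0, 0, -0.2]]}}

```text
clock: 1.1
tcp_pos: [0.3859, -0.1045, 0.2613]
orientation: [-0.0, 0.745, 0.667, 0.0]
wrist_force: [0.2, -0.4, 0.5]
finger_gap: 0.0342
grip_force: 0.0
```

Request:
{"api": "step_arm", "payload": {"deltas": [[12, 30, 10, 8, -0.88, 0, -0.2], [12, 35, 10, 8, -0.88, 0, -0.2], [12, 35, 0, 8, -0.88, 0, -0.2], [12, 30, 0, 8, -0.88, 0, -0.2], [10, 25, 0, 8, -0.88, 0, -0.2]]}}

```text
clock: 1.6
tcp_pos: [0.445, 0.0491, 0.282]
orientation: [-0.231, 0.699, 0.626, 0.258]
wrist_force: [0.2, -0.9, -0.1]
finger_gap: 0.0341
grip_force: 0.0
```

Request:
{"api": "step_arm", "payload": {"deltas": [[5, 20, 0, 8, -0.88, 0, -0.2], [0, 10, 0, 8, -0.88, 0, -0.2], [0, 0, 0, 0, 0, 0, -0.2]]}}

```text
clock: 1.9
tcp_pos: [0.4482, 0.0778, 0.2782]
orientation: [-0.32, 0.658, 0.585, 0.35]
wrist_force: [-0.6, -0.3, -0.7]
finger_gap: 0.0344
grip_force: 0.0
```

```bash
python3 - <<'E'
from h import *
from scipy.spatial.transform import Rotation as R
s=get_state();q=s['orientation'];print(s['tcp_pos'],s['joint_pos'].round(2));print(R.from_quat(q[[1,2,3,0]]).as_matrix().round(3))
a=snap('scene','s1');b=snap('side','d1')
cv2.imwrite('pics/v1.png',np.hstack([a['image'][60:360,200:560,::-1],b['image'][100:400,120:520,::-1]]))
E
```

```text
[0.44815045 0.07779001 0.27821704] [-0.56  0.29 -0.26  1.6   0.85  0.85]
[[ 0.071  0.994  0.087]
 [ 0.546 -0.112  0.83 ]
 [ 0.835 -0.011 -0.551]]
```

View pics/v1.png

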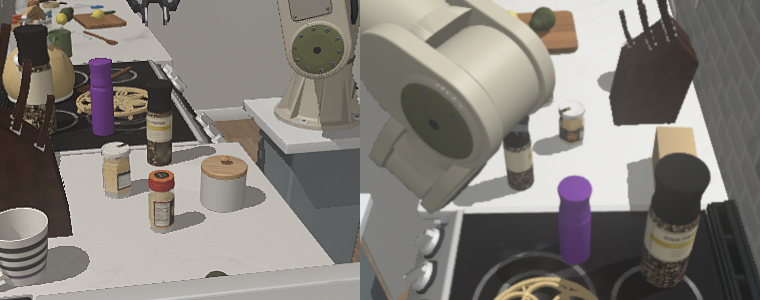

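Request:
{"api": "step_arm", "payload": {"deltas": [[2, 10, -40, 0, 0, 0, -0.2], [2, 10, -40, 0, 0, 0, -0.2], [1, 10, -40, 0, 0, 0, -0.2], [1, 5, -40, 0, 0, 0, -0.2], [0, 0, -30, 0, 0, 0, -0.2]]}}

```text
clock: 2.5
tcp_pos: [0.4558, 0.1133, 0.0908]
orientation: [-0.313, 0.657, 0.59, 0.351]
wrist_force: [-1.1, -1.0, -0.6]
finger_gap: 0.0337
grip_force: 0.0
```

```bash
python3 - <<'E'
from h import *
a=snap('scene','s2');b=snap('side','d2');w=snap('wrist','w2')
A=cv2.resize(a['image'][80:260,260:460,::-1],None,fx=2,fy=2)
cv2.imwrite('pics/v2.png',np.hstack([A,cv2.resize(w['image'][:,:,::-1],(400,300))[:, :] if 0 else cv2.copyMakeBorder(cv2.resize(w['image'][:,:,::-1],(400,300)),0,60,0,0,0)]))
E
```

```text
(no output)
```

View pics/v2.png

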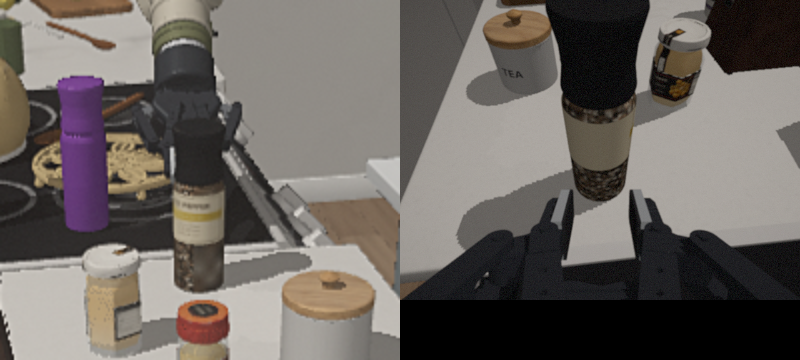

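The scene view shows the gripper behind the grinder with plenty of room to the purple one. In the wrist view the grinder base at (600,190) sits centred between the fingertips at (563,215) and (634,215).

```bash
python3 - <<'E'
from h import *
s=get_state();w=load('w2');print(s['tcp_pos'],w['world_from_camera'][:3,3]-s['tcp_pos'])
print(w['world_from_camera'].round(2), dep(w,240*1.6-0,0) if 0 else '')
P=cloud(w); print(fit(P,(.4617,.189),.028,.01,.12))
E
```

```text
[0.45530909 0.11318806 0.09187621] [-0.0077402  -0.07305405  0.14538237]
[[ 0.99 -0.09  0.06  0.45]
 [-0.11 -0.78  0.62  0.04]
 [-0.   -0.62 -0.78  0.24]
 [ 0.    0.    0.    1.  ]] 
(array([0.46164252, 0.19024297]), 13295, np.float64(0.0005039875750412031))
```

Request:
{"api": "step_arm", "payload": {"deltas": [[0, 0, -30, 0, 0, 0, -0.2], [0, 2, -25, 0, 0, 0, -0.2], [0, 2, -15, 0, 0, 0, -0.2], [0, 0, -6, 0, 0, 0, -0.2], [0, 0, 0, 0, 0, 0, -0.2]]}}

```text
clock: 3.15
tcp_pos: [0.4563, 0.1164, 0.0165]
orientation: [-0.314, 0.657, 0.588, 0.352]
wrist_force: [0.3, -0.7, -0.2]
finger_gap: 0.0344
grip_force: 0.0
```

Request:
{"api": "step_arm", "payload": {"deltas": [[-3, 5, -3, 0, 0, 0, -0.2], [1, 10, 0, 0, 0, 0, -0.2], [1, 8, 0, 0, 0, 0, -0.2], [0.5, 5, 0, 0, 0, 0, -0.2], [0.5, 4, 0, 0, 0, 0, -0.2]]}}

```text
clock: 3.65
tcp_pos: [0.4553, 0.1494, 0.0128]
orientation: [-0.315, 0.657, 0.588, 0.351]
wrist_force: [-0.1, 0.2, 0.3]
finger_gap: 0.0341
grip_force: 0.0
```

Request:
{"api": "step_arm", "payload": {"deltas": [[0.3, 3, 0, 0, 0, 0, -0.2], [0.3, 3, 0, 0, 0, 0, -0.2], [0.3, 3, 0, 0, 0, 0, -0.2], [0.3, 3, 0, 0, 0, 0, -0.2], [0.4, 3, 0, 0, 0, 0, -0.2]]}}

```text
clock: 4.15
tcp_pos: [0.4568, 0.164, 0.0122]
orientation: [-0.315, 0.657, 0.587, 0.351]
wrist_force: [-0.4, -1.0, 0.5]
finger_gap: 0.0339
grip_force: 0.8
```

Request:
{"api": "step_arm", "payload": {"deltas": [[0.3, 3, 0, 0, 0, 0, -0.2], [0.3, 3, 0, 0, 0, 0, -0.2], [0.3, 3, 0, 0, 0, 0, -0.2], [0.3, 3, 0, 0, 0, 0, -0.2], [0.4, 3, 0, 0, 0, 0, -0.2]]}}

```text
clock: 4.65
tcp_pos: [0.4583, 0.1792, 0.0123]
orientation: [-0.315, 0.657, 0.588, 0.351]
wrist_force: [-0.1, -2.1, -0.5]
finger_gap: 0.0344
grip_force: 0.9
```

```bash
cat > g.py <<'E'
import sys
from h import *
n=sys.argv[1]; g0=np.array([float(x) for x in sys.argv[2:4]])
s=get_state();print(s['clock'],s['tcp_pos'],s['wrist_force'].round(1))
for k in ('scene','wrist'):
    P=cloud(snap(k,k+n))
    for a,b in ((.005,.06),(.06,.12)) if k=='scene' else ((.05,.12),): 
        f=fit(P,g0,.028,a,b); print(k,a,f[0].round(4),f[1],f[2])
E
python3 g.py a .4617 .19
```

```text
4.65 [0.45828876 0.17920328 0.0122843 ] [-0.1 -2.1 -0.5]
scene 0.005 [0.4705 0.2542] 490 0.0050679551040977745
scene 0.06 [0.4615 0.2041] 702 0.0013857081891170252
wrist 0.05 [0.4617 0.2057] 41337 0.0006683877724273792
```

Request:
{"api": "step_arm", "payload": {"deltas": [[0.5, 4, 0, 0, 0, 0, -0.2], [0.6, 5, 0, 0, 0, 0, -0.2], [0.6, 5, 0, 0, 0, 0, -0.2], [0.6, 5, 0, 0, 0, 0, -0.2], [0.6, 5, 0, 0, 0, 0, -0.2]]}}

```text
clock: 5.25
tcp_pos: [0.4612, 0.2035, 0.0123]
orientation: [-0.315, 0.657, 0.588, 0.351]
wrist_force: [0.3, -2.0, -0.0]
finger_gap: 0.0339
grip_force: 0.9
```

Request:
{"api": "step_arm", "payload": {"deltas": [[0.6, 5, 0, 0, 0, 0, -0.2], [0.6, 5, 0, 0, 0, 0, -0.2], [0.6, 5, 0, 0, 0, 0, -0.2], [0.6, 5, 0, 0, 0, 0, -0.2], [0.6, 4, 0, 0, 0, 0, -0.2]]}}

```text
clock: 5.75
tcp_pos: [0.4642, 0.2275, 0.0123]
orientation: [-0.315, 0.657, 0.588, 0.351]
wrist_force: [-0.8, -1.7, 0.8]
finger_gap: 0.0337
grip_force: 0.9
```

```bash
python3 g.py b .4675 .2537
```

```text
5.75 [0.46419496 0.2274539  0.01232625] [-0.8 -1.7  0.8]
scene 0.005 [0.4671 0.2525] 515 0.0012607289128120196
scene 0.06 [0.4672 0.2525] 750 0.0013307813118139137
wrist 0.05 [0.4676 0.254 ] 41237 0.0006679301751566879
```

Request:
{"api": "step_arm", "payload": {"deltas": [[0.6, 4, 0, 0, 0, 0, -0.2], [0.6, 5, 0, 0, 0, 0, -0.2], [0.6, 5, 0, 0, 0, 0, -0.2], [0.6, 5, 0, 0, 0, 0, -0.2], [0.6, 5, 0, 0, 0, 0, -0.2]]}}

```text
clock: 6.35
tcp_pos: [0.4673, 0.2514, 0.0124]
orientation: [-0.315, 0.657, 0.588, 0.351]
wrist_force: [-0.6, -1.8, -0.5]
finger_gap: 0.0342
grip_force: 1.0
```

Request:
{"api": "step_arm", "payload": {"deltas": [[0.6, 5, 0, 0, 0, 0, -0.2], [0.6, 5, 0, 0, 0, 0, -0.2], [0.6, 5, 0, 0, 0, 0, -0.2], [0.6, 5, 0, 0, 0, 0, -0.2], [0.6, 5, 0, 0, 0, 0, -0.2]]}}

```text
clock: 6.85
tcp_pos: [0.4703, 0.2764, 0.0123]
orientation: [-0.315, 0.657, 0.588, 0.351]
wrist_force: [-0.2, -2.9, 0.8]
finger_gap: 0.0343
grip_force: 1.0
```

Request:
{"api": "step_arm", "payload": {"deltas": [[0.6, 5, 0, 0, 0, 0, -0.2], [0.6, 5, 0, 0, 0, 0, -0.2], [0.6, 5, 0, 0, 0, 0, -0.2], [0.6, 5, 0, 0, 0, 0, -0.2], [0.6, 4, 0, 0, 0, 0, -0.2]]}}

```text
clock: 7.35
tcp_pos: [0.4732, 0.3004, 0.0123]
orientation: [-0.315, 0.657, 0.588, 0.351]
wrist_force: [-1.0, -1.6, 0.4]
finger_gap: 0.034
grip_force: 1.0
```

```bash
python3 g.py c .4764 .3275; python3 - <<'E'
from h import *
w=load('wristc');a=load('scenec')
cv2.imwrite('pics/v3.png',np.hstack([cv2.resize(w['image'][:,:,::-1],(400,300)),cv2.resize(a['image'][150:300,270:470,::-1],(400,300))]))
E
```

```text
7.35 [0.47319921 0.30043005 0.01231419] [-1.  -1.6  0.4]
scene 0.005 [0.4765 0.3254] 194 0.0011123839350336768
scene 0.06 [0.4763 0.3253] 839 0.0012453139067877342
wrist 0.05 [0.4766 0.3269] 41281 0.0006680643590874536
```

View pics/v3.png

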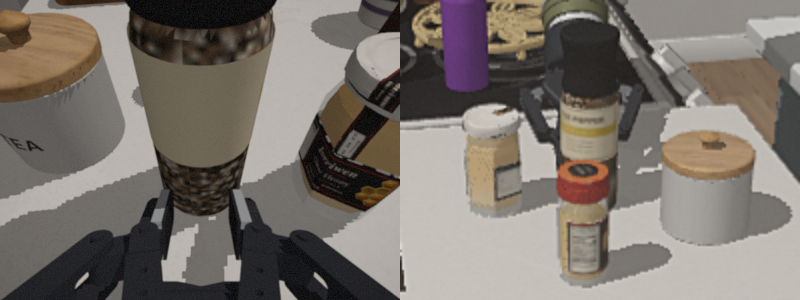

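Both neighbours stand undisturbed. In the wrist view the finger linkage (right knuckle at (318,240)) is near the jar's lower corner at (305,180), so I'll check the clearance.

```bash
python3 - <<'E'
from h import *
w=load('wristc')
for u,v in ((492,372),(505,378),(515,395),(560,430),(615,468),(160,378),(130,390),(60,435)): print(u,v,dep(w,u,v).round(3))
P=np.vstack([cloud(load('scene0')),cloud(load('side0'))])
J=P[(np.hypot(*(P[:,:2]-[.5715,.314]).T)<.05)&(P[:,2]>.008)&(P[:,2]<.1)]
print('jar min x,y',np.percentile(J,1,axis=0),J.min(0)); 
W=cloud(w); J=W[(np.hypot(*(W[:,:2]-[.5715,.314]).T)<.06)&(W[:,2]>.01)&(W[:,2]<.09)&(W[:,0]>.53)]
for z in (.02,.04,.06): 
  j=J[abs(J[:,2]-z)<.008]; print(z,j.min(0).round(3), j[j[:,0].argmin()].round(3))
print(fit(W,(.375,.387),.0435,.01,.06))
E
```

```text
492 372 [0.514 0.263 0.054]
505 378 [0.518 0.261 0.052]
515 395 [0.517 0.256 0.055]
560 430 [0.52  0.245 0.063]
615 468 [0.525 0.237 0.068]
160 378 [0.429 0.27  0.055]
130 390 [0.421 0.268 0.055]
60 435 [0.412 0.256 0.064]
jar min x,y [0.54518876 0.28315961 0.0096053 ] [0.54393303 0.2798106  0.0081499 ]
0.02 [0.543 0.283 0.012] [0.543 0.302 0.028]
0.04 [0.543 0.283 0.032] [0.543 0.302 0.041]
0.06 [0.542 0.283 0.052] [0.542 0.301 0.064]
(array([0.37415326, 0.38848284]), 17317, np.float64(0.00039468678625166105))
```

Request:
{"api": "step_arm", "payload": {"deltas": [[0.5, 4, 0, 0, 0, 0, -0.2], [0.5, 5, 0, 0, 0, 0, -0.2], [0.5, 5, 0, 0, 0, 0, -0.2], [0.5, 4, 0, 0, 0, 0, -0.2], [0.5, 3, 0, 0, 0, 0, -0.2]]}}

```text
clock: 7.95
tcp_pos: [0.4756, 0.3214, 0.0123]
orientation: [-0.315, 0.657, 0.588, 0.351]
wrist_force: [0.5, -1.9, 0.2]
finger_gap: 0.0338
grip_force: 1.0
```

Request:
{"api": "step_arm", "payload": {"deltas": [[0, 0, 0, 0, 0, 0, -0.2], [-0.5, -5, 0, 0, 0, 0, -0.2], [-1, -10, 0, 0, 0, 0, -0.2], [-2, -20, 0, 0, 0, 0, -0.2], [-4, -40, 0, 0, 0, 0, -0.2]]}}

```text
clock: 8.45
tcp_pos: [0.4673, 0.2465, 0.0127]
orientation: [-0.316, 0.656, 0.589, 0.351]
wrist_force: [0.2, -1.3, -1.3]
finger_gap: 0.0341
grip_force: 0.0
```

Request:
{"api": "step_arm", "payload": {"deltas": [[-4, -40, 5, 0, 0, 0, -0.2], [-3, -30, 30, 0, 0, 0, -0.2], [0, 0, 40, 0, 0, 0, -0.2], [0, 0, 40, 0, 0, 0, -0.2], [0, 0, 0, 0, 0, 0, -0.2]]}}

```text
clock: 8.95
tcp_pos: [0.4638, 0.1746, 0.1315]
orientation: [-0.313, 0.657, 0.588, 0.354]
wrist_force: [0.2, 0.4, -0.6]
finger_gap: 0.0343
grip_force: 0.0
```

```bash
python3 g.py d .479 .348; sed -i "s/load(n)/load(n.replace('0','d'))/; s/g=(360,205)/g=(360,205)/; s/'scene0' else/'scene0' else/" m.py; python3 - <<'E'
from h import *
a=load('scened');P=cloud(a)
for k,c,r,z0,z1 in (('can',(.3743,.3854),.0435,.005,.07),('jar',(.5709,.3116),.03,.01,.075),('sp',(.5068,.4554),.0225,.01,.08)): print(k,fit(P,c,r,z0,z1)[0].round(4))
cv2.imwrite('pics/v4.png',cv2.resize(a['image'][100:300,250:480,::-1],None,fx=2.5,fy=2.5))
E
```

```text
8.95 [0.46376435 0.17462481 0.13147173] [ 0.2  0.4 -0.6]
scene 0.005 [0.4789 0.3469] 144 0.0005950617578403125
scene 0.06 [0.4787 0.3467] 809 0.0012312021902988182
wrist 0.05 [0.4788 0.3479] 5978 0.0005779230349092915
can [0.3743 0.3855]
jar [0.5709 0.3116]
sp [0.5068 0.4555]
```

View pics/v4.png

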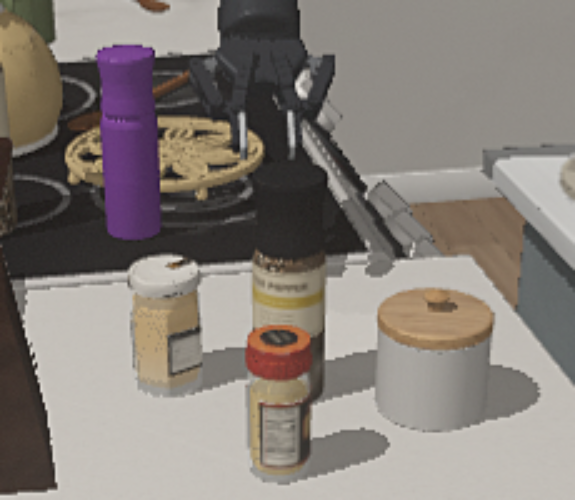

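The grinder stands upright at about (0.479, 0.348), between the jar at (167,330) and the canister at (435,360). The neighbours haven't moved and the gripper is clear.

```bash
python3 -c "
from workcell import *
print(hand_in())"
```

```text
the job is handed in; nothing more can be done
None
```

I pushed the grinder into the gap and handed the job in; it stands upright about 1 mm from the middle by my camera measurements, the canister, jar and spice jar measured unmoved, and the hand-in returned no verdict.

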